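# Tamp the potatoes level in the two-cell pan

### The job

The potatoes in the two-cell steel pan have to lie level before it is covered: take the flat tamper by its black grip and, holding it level, press down in one cell and then the other until the whole potato that stands proud has sunk between the halves and the tamper bears firmly on the bed (10 to 15 N, kept up for about a second), never with more than 35 N, so that nothing is crushed. Then stand the tamper upright on the worktop clear of the pan and let go. Move the potatoes with the tamper only, and leave the jars and the tub where they are.

Things in the scene. Friction and masses are not known exactly. Their poses are not given: they have to be found in the camera images.
- pan: Fixed steel two-cell insert pan, 112 (x) x 220 (y) x 62 mm high plus a small rounded rim (65.5 mm to its top), walls, divider and bottom 4 mm thick, a small wire bail at each y end reaching 21 mm farther out. Origin: centre of its underside on the worktop. The divider lies across the middle; the cells lie side by side along its y axis.
- cell_1 (a point): Centre of the inner floor of one cell of the pan, 4 mm above the worktop. Each cell is 104 x 104 mm inside with upright walls 58 mm high; the divider between them is 9 mm lower than the outer walls. Axes are those of the pan, z up.
- cell_2 (a point): The same for the other cell, 108 mm from cell_1 centre to centre.
- whole_1: Small whole pale peeled potato, 32 mm wide, 30 mm high, 20 g, rounded all over, rigid and damp. Starts in cell_1, wedged up on the four halves there, its underside about 12 to 18 mm above the cell floor and its top about 45 mm above it. Pressed from above with some 5 to 12 N it parts the halves and sinks between them. Origin: centre of its underside.
- whole_2: Like whole_1, but in cell_2.
- tamper_grip (a point): Middle of the tamper's black grip, 100 mm above its flat face. The grip is a square bar 24 x 24 mm with rounded edges, reaching from 58 to 132 mm above the face; x and y axes are square to its sides, z points up along the shaft. The tamper is a square steel plate 88 x 88 mm and 8 mm thick, its sides parallel to those of the grip, on a 16 mm round shaft, 0.2 to 0.4 kg; it starts standing upright on the worktop on its face.
- tamper_face (a point): Centre of the tamper's flat underside (100 mm below tamper_grip). z points up along the shaft.
- half_1: Potato half with its cut face down on the cell floor, 38 mm wide with a domed top, 28 to 36 mm high (which are higher is not known, and they stay on their cut faces as they are pushed aside, so the height of the level bed in a cell must be felt), about 50 g, rigid and damp. Four in each cell, in a square about the cell's centre. Origin: centre of its cut face.
- half_2: Potato half with its cut face down on the cell floor, 38 mm wide with a domed top, 28 to 36 mm high (which are higher is not known, and they stay on their cut faces as they are pushed aside, so the height of the level bed in a cell must be felt), about 50 g, rigid and damp. Four in each cell, in a square about the cell's centre. Origin: centre of its cut face.
- half_3: Potato half with its cut face down on the cell floor, 38 mm wide with a domed top, 28 to 36 mm high (which are higher is not known, and they stay on their cut faces as they are pushed aside, so the height of the level bed in a cell must be felt), about 50 g, rigid and damp. Four in each cell, in a square about the cell's centre. Origin: centre of its cut face.
- half_4: Potato half with its cut face down on the cell floor, 38 mm wide with a domed top, 28 to 36 mm high (which are higher is not known, and they stay on their cut faces as they are pushed aside, so the height of the level bed in a cell must be felt), about 50 g, rigid and damp. Four in each cell, in a square about the cell's centre. Origin: centre of its cut face.
- half_5: Potato half with its cut face down on the cell floor, 38 mm wide with a domed top, 28 to 36 mm high (which are higher is not known, and they stay on their cut faces as they are pushed aside, so the height of the level bed in a cell must be felt), about 50 g, rigid and damp. Four in each cell, in a square about the cell's centre. Origin: centre of its cut face.
- half_6: Potato half with its cut face down on the cell floor, 38 mm wide with a domed top, 28 to 36 mm high (which are higher is not known, and they stay on their cut faces as they are pushed aside, so the height of the level bed in a cell must be felt), about 50 g, rigid and damp. Four in each cell, in a square about the cell's centre. Origin: centre of its cut face.
- half_7: Potato half with its cut face down on the cell floor, 38 mm wide with a domed top, 28 to 36 mm high (which are higher is not known, and they stay on their cut faces as they are pushed aside, so the height of the level bed in a cell must be felt), about 50 g, rigid and damp. Four in each cell, in a square about the cell's centre. Origin: centre of its cut face.
- half_8: Potato half with its cut face down on the cell floor, 38 mm wide with a domed top, 28 to 36 mm high (which are higher is not known, and they stay on their cut faces as they are pushed aside, so the height of the level bed in a cell must be felt), about 50 g, rigid and damp. Four in each cell, in a square about the cell's centre. Origin: centre of its cut face.
- honey_jar_mid (a point): Amber jar with a yellow lid, 57 mm wide, 100 mm high, a bystander standing on the worktop. Point: its centre, half-way up.
- sprinkle_tub_mid (a point): White and mauve round tub with a dark pink lid, 66 mm wide, 96 mm high, a bystander standing on the worktop. Point: its centre, half-way up.
- pickle_jar_mid (a point): Green glass jar with a grey lid, 62 mm wide, 110 mm high, a bystander standing on the worktop. Point: its centre, half-way up.
Things that resemble listed ones, but are neither listed nor needed, are in the scene too. What is shaped like the half_7 but blue or red is not meant.

How it is judged (in metres and radians):
On the way, in this order (a step that is already met when the one before it is completed fails the run):
1. tamper firm and level on one cell's bed, proud potato down (within 35 mm of the cell's centre, tilt under 0.15 rad, over 3 N on a half or 6 N on the whole potato) (((z of whole_1 in the frame of pan below 0.012 m and horizontal distance between tamper_face and cell_1 below 0.035 m and angle between tamper_face's own z axis and vertical below 0.15 rad and (contact force between tamper and half_1 above 3 N or contact force between tamper and half_2 above 3 N or contact force between tamper and half_3 above 3 N or contact force between tamper and half_4 above 3 N or contact force between tamper and half_5 above 3 N or contact force between tamper and half_6 above 3 N or contact force between tamper and half_7 above 3 N or contact force between tamper and half_8 above 3 N or contact force between tamper and whole_1 above 6 N)) or (z of whole_2 in the frame of pan below 0.012 m and horizontal distance between tamper_face and cell_2 below 0.035 m and angle between tamper_face's own z axis and vertical below 0.15 rad and (contact force between tamper and half_1 above 3 N or contact force between tamper and half_2 above 3 N or contact force between tamper and half_3 above 3 N or contact force between tamper and half_4 above 3 N or contact force between tamper and half_5 above 3 N or contact force between tamper and half_6 above 3 N or contact force between tamper and half_7 above 3 N or contact force between tamper and half_8 above 3 N or contact force between tamper and whole_2 above 6 N)))), for 0.4 s.
2. the same in the other cell, with the proud potatoes of both cells down (z of each of whole_1, whole_2 in the frame of pan below 0.012 m and ((z of whole_1 in the frame of pan below 0.012 m and horizontal distance between tamper_face and cell_1 below 0.035 m and angle between tamper_face's own z axis and vertical below 0.15 rad and (contact force between tamper and half_1 above 3 N or contact force between tamper and half_2 above 3 N or contact force between tamper and half_3 above 3 N or contact force between tamper and half_4 above 3 N or contact force between tamper and half_5 above 3 N or contact force between tamper and half_6 above 3 N or contact force between tamper and half_7 above 3 N or contact force between tamper and half_8 above 3 N or contact force between tamper and whole_1 above 6 N)) or (z of whole_2 in the frame of pan below 0.012 m and horizontal distance between tamper_face and cell_2 below 0.035 m and angle between tamper_face's own z axis and vertical below 0.15 rad and (contact force between tamper and half_1 above 3 N or contact force between tamper and half_2 above 3 N or contact force between tamper and half_3 above 3 N or contact force between tamper and half_4 above 3 N or contact force between tamper and half_5 above 3 N or contact force between tamper and half_6 above 3 N or contact force between tamper and half_7 above 3 N or contact force between tamper and half_8 above 3 N or contact force between tamper and whole_2 above 6 N)))), for 0.4 s.
At the end, for the whole second after the job is handed in: Both whole potatoes rest with their undersides less than 8 mm above the cell floor, the halves less than 9 mm, all ten within 55 mm of a cell's centre; the tamper stands upright (within 0.1 rad) on the worktop (its face less than 6 mm above it), its centre over 110 mm from the pan's centre, at rest (z of each of whole_1, whole_2 in the frame of pan below 0.012 m and z of each of half_1, half_2, half_3, half_4, half_5, half_6, half_7, half_8 in the frame of pan below 0.013 m and (horizontal distance between half_1 and cell_1 below 0.055 m or horizontal distance between half_1 and cell_2 below 0.055 m) and (horizontal distance between half_2 and cell_1 below 0.055 m or horizontal distance between half_2 and cell_2 below 0.055 m) and (horizontal distance between half_3 and cell_1 below 0.055 m or horizontal distance between half_3 and cell_2 below 0.055 m) and (horizontal distance between half_4 and cell_1 below 0.055 m or horizontal distance between half_4 and cell_2 below 0.055 m) and (horizontal distance between half_5 and cell_1 below 0.055 m or horizontal distance between half_5 and cell_2 below 0.055 m) and (horizontal distance between half_6 and cell_1 below 0.055 m or horizontal distance between half_6 and cell_2 below 0.055 m) and (horizontal distance between half_7 and cell_1 below 0.055 m or horizontal distance between half_7 and cell_2 below 0.055 m) and (horizontal distance between half_8 and cell_1 below 0.055 m or horizontal distance between half_8 and cell_2 below 0.055 m) and (horizontal distance between whole_1 and cell_1 below 0.055 m or horizontal distance between whole_1 and cell_2 below 0.055 m) and (horizontal distance between whole_2 and cell_1 below 0.055 m or horizontal distance between whole_2 and cell_2 below 0.055 m) and angle between tamper_face's own z axis and vertical below 0.1 rad and height (world z) of tamper_face below 0.006 m and horizontal distance between tamper_face and pan above 0.11 m and linear speed of tamper below 0.02 m/s); the robot touches nothing.
It fails at once if the tamper presses on a potato or on the pan with more than 35 N (contact force between tamper and half_1 above 35 N or contact force between tamper and half_2 above 35 N or contact force between tamper and half_3 above 35 N or contact force between tamper and half_4 above 35 N or contact force between tamper and half_5 above 35 N or contact force between tamper and half_6 above 35 N or contact force between tamper and half_7 above 35 N or contact force between tamper and half_8 above 35 N or contact force between tamper and whole_1 above 35 N or contact force between tamper and whole_2 above 35 N or contact force between tamper and pan above 35 N).
It fails at once if the gripper or arm pushes a potato (over 1 N) (contact force between any of the fingers, the arm and half_1 above 1 N or contact force between any of the fingers, the arm and half_2 above 1 N or contact force between any of the fingers, the arm and half_3 above 1 N or contact force between any of the fingers, the arm and half_4 above 1 N or contact force between any of the fingers, the arm and half_5 above 1 N or contact force between any of the fingers, the arm and half_6 above 1 N or contact force between any of the fingers, the arm and half_7 above 1 N or contact force between any of the fingers, the arm and half_8 above 1 N or contact force between any of the fingers, the arm and whole_1 above 1 N or contact force between any of the fingers, the arm and whole_2 above 1 N).
It fails at once if a jar or the tub is moved more than 30 mm or tipped over (distance of any of honey_jar_mid, sprinkle_tub_mid, pickle_jar_mid from where it was at the start of the episode above 0.03 m).
It also fails if it takes over 64 s, if anything falls off the work surface, if the arm or the gripper's body presses on something with over 40 N, if the wrist force passes 120 N, or if a joint passes its speed limit or range.

### The arm

A 6-joint arm with a two-finger parallel gripper is mounted at the origin on a cart in front of the work surface, level with it; the furniture and walls round the work are solid. World frame = base frame: x ahead of the robot, y to its left, z up, the work surface at z = 0. Lengths are in m, angles in degrees, forces in N, time in s.
With the tool pointing down it reaches from about 0.375 to 0.9 m from the base axis. Payload 3.1 kg.
Tool frame: the origin (TCP) lies on the centre line of the jaws, within the pads' length; the fingertips stand 25 mm ahead of it and the grasp point (between the pads) lies 6 mm ahead of it; z points along the fingers, y is the line along which they close (so a half turn about z gives the same grasp; the last joint's range is limited). The gripper opens to 87 mm and grips with 3 to 60 N. Pads are 19 mm wide; open, the fingers measure 117 mm over their backs; the gripper's body (75 mm by 190 mm) begins 51 mm behind the grasp point.
Start: joints at [66.721, 30.224, 82.088, -0, 67.689, -10.227], TCP at [0.141, 0.609, 0.248] pointing down, gripper open.
Joint ranges: [-176.69, 176.69], [-43.24, 126.21], [12.49, 139.97], [-82, 262], [0, 151.66], [-163.58, 163.58]. Speed limits (degrees/s): [159.86, 159.86, 180, 180, 180, 180].

### API

Orientations are given as a 3x3 rotation matrix whose columns are the frame's x, y, z axes.
In Python, from rig import * gives the robot as it stands.
- The arm moves only by the tool step_arm, never from a script. Its argument "steps" is a list of rows, each a list of 7 numbers: the shift along the tool's x, y, z normalised to -1 to 1, where 1 is 0.3 m, then the turn, a rotation vector about the tool's x, y, z normalised to -1 to 1, where 1 is 45 degrees, then the gripper's target within -1 to 1 (shut at 1, half-way at 0, fully open at -1). A call has 1 to 8 rows; each row is the pose to reach, as a shift and turn from the pose commanded when the call began, along the tool's axes at that moment; what a row does not reach only later rows make up. A row lasts 1/12 s, in which the tool goes at most 41.7 mm and 7.16 degrees, less where a joint would pass 70% of its speed; a pose out of reach is approached as far as the arm can. A call with a number of a shift or a turn outside -1 to 1 is refused whole. A call with a gripper value outside its range is refused whole. The fingers move at their own pace and stop on an object; the grip force is fixed at half the most. Time passes only in rows, so rows that repeat a pose let the fingers close. It gives the time, the measured TCP pose, the force, the opening and the grip force at its end, in the units of the state.
- read_state(): the state, without advancing time (a new reading comes with each control period).
- capture(name): name is "side" or "top" or "wrist"; returns a dict with "image" (384x512x3 uint8, red, green, blue), "vertical_fov" (degrees; the focal length in pixels is half the picture's height over the tangent of half this angle, whatever the lens; pixels are square), "cx", "cy" (the principal point, pixels), "world_from_camera" (4x4, takes a point from camera to world coordinates); the wrist camera has in their place "T_tool_cam" (4x4, takes a point from camera to tool coordinates, whose origin is the TCP and whose axes are the flange's). Camera axes: x right, y down, z forward; pixel columns grow to the right and rows downward; lengths in m; the calibration is good to about 2 mm. A picture is of the moment at which its call begins: read the wrist's pose just before it. There is no depth.
- hand_in(): hands the job in; it is judged then, once.
The state is a dict: "time_s": time; "joint_positions": joint angles; "qvel": joint speeds; "tau": joint torques, N m; "position": TCP position; "tcp_rot": TCP orientation; "force": force on the tool from outside, world axes, zero at the start; "moment": the same for the moment, N m; "opening": opening from 0.0 (shut) to 1.0 (fully open); "grasp_force": force on a finger pad.
Only numpy, scipy, OpenCV 4.12 (cv2) and the standard library are available. Lean on these libraries where they do the work, as an engineer would, in place of code of your own. Each camera call takes 0.05 s, during which the arm holds its last target. There are 200 camera calls.

## Working session

There is one attempt and no reset: what is moved stays moved. The work goes in short steps, Python scripts to look and compute and a tool call to move; the robot and the scene stay as the last step left them, time stands still between calls to the robot, and variables do not carry over. Pictures are saved under pics/ and viewed, at most 10 in all, crops included, and the job is handed in when it is done.

Besides the shell and the picture viewer there is one more tool, called after "Request:" as name([rows], argument=value, ...), one row to a line, values as JSON. step_arm: Moves the arm, as the interface text tells. Scaled input: -1 to 1 covers 0.3 m each way for a shift and 45 degrees each way for a turn. Its arguments: {"type":"object","properties":{"steps":{"type":"array"}},"required":["steps"]}

```bash
mkdir -p pics; python3 - <<'E'
from rig import *
import cv2,pickle,numpy as np
s=read_state();print(s)
d={n:capture(n) for n in("side","top","wrist")}
pickle.dump((s,d),open("c0.pkl","wb"))
for n in d:
    print(n,{k:v for k,v in d[n].items() if k!="image"})
im=[cv2.cvtColor(d[n]["image"],cv2.COLOR_RGB2BGR) for n in("side","top")]
cv2.imwrite("pics/side0.png",cv2.resize(im[0],(800,600)));cv2.imwrite("pics/top0.png",cv2.resize(im[1],(800,600)))
E
```

```text
{'time_s': 0.0, 'joint_positions': array([ 6.67202796e+01,  3.02800802e+01,  8.21571389e+01, -7.03929376e-04,
        6.76873303e+01, -1.02246448e+01]), 'qvel': array([-0.0907702 , -0.03458467,  0.01489144,  0.07424647,  0.05082342,
        0.02972137]), 'tau': array([ 1.04007500e-03, -4.40048504e+01, -1.76588416e+01,  6.33240142e-02,
        5.81604440e-02, -1.65644879e-04]), 'position': array([0.1408534 , 0.60822472, 0.24655544]), 'tcp_rot': array([[-9.74154278e-01,  2.25882100e-01, -8.48688092e-04],
       [ 2.25883383e-01,  9.74152294e-01, -2.00131185e-03],
       [ 3.74690930e-04, -2.14129103e-03, -9.99997637e-01]]), 'force': array([-0.0184046 , -0.69641893, -0.09140423]), 'moment': array([-0.00145307, -0.03262313,  0.06111292]), 'grasp_force': 0.0, 'opening': 1.0010655969832118}
side {'vertical_fov': 54.05700339611713, 'cx': 258.6879503027564, 'cy': 182.44079118603, 'world_from_camera': array([[ 0.81471203, -0.33538968,  0.47303073,  0.0174056 ],
       [-0.57978077, -0.45718718,  0.67441392, -0.77301052],
       [-0.00992788, -0.82370726, -0.56692838,  0.74959436],
       [ 0.
[... 159 characters left out ...]
era': array([[-0.0266751 , -0.99252796,  0.11906588,  0.42984136],
       [-0.99944503,  0.02885718,  0.01664002,  0.00764455],
       [-0.01995159, -0.11855593, -0.99274691,  1.28428636],
       [ 0.        ,  0.        ,  0.        ,  1.        ]])}
wrist {'vertical_fov': 67.44039187607575, 'cx': 257.6154927062869, 'cy': 194.51719621978583, 'T_tool_cam': array([[ 6.59008932e-04, -9.64565080e-01, -2.63844219e-01,
         7.27402442e-02],
       [ 9.99999673e-01,  7.59090713e-04, -2.77374574e-04,
         9.90283964e-05],
       [ 4.67827525e-04, -2.63843951e-01,  9.64565265e-01,
        -1.36534979e-01],
       [ 0.00000000e+00,  0.00000000e+00,  0.00000000e+00,
         1.00000000e+00]])}
```

View pics/side0.png

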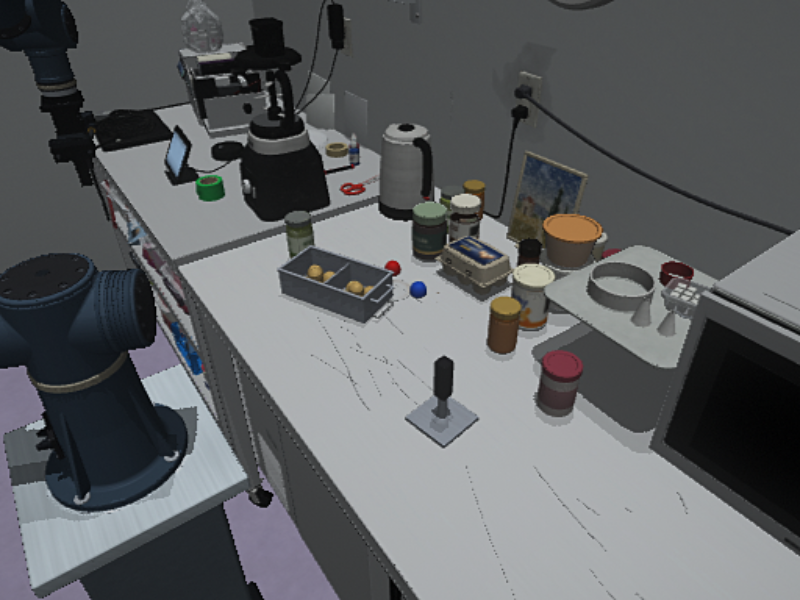

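View pics/top0.png

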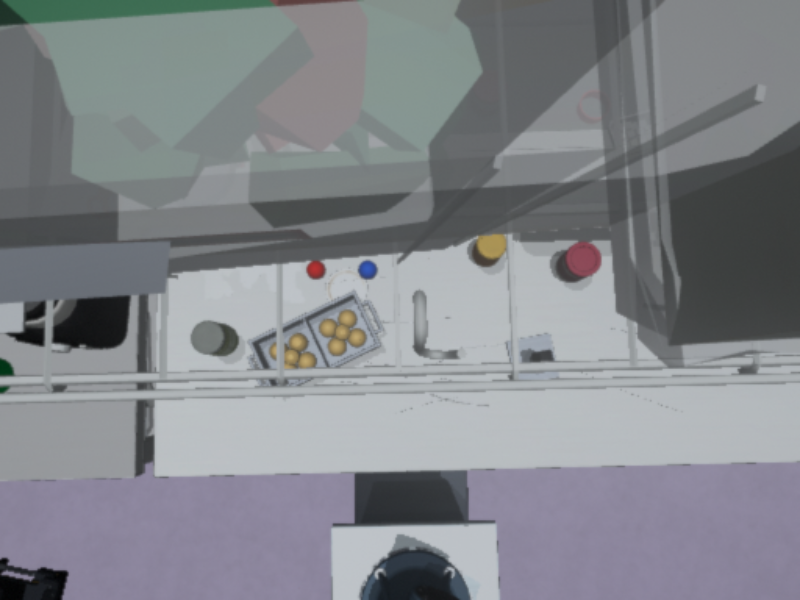

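The side view shows the tamper at about (443,400) and the pan at about (335,282). In the top view they are at (534,350) and (318,340). The bystander jars are honey (503,323), tub (560,380) and pickle (299,232) in the side view. Possible confusions: for the black grip, the black kettle and blender parts at (430,170) and (280,120), and the dark jar at (529,250); for the potatoes, the red (392,268) and blue (418,289) halves. Only (443,385) is a black bar on a square plate. Next I'll check it in one close crop.

```bash
python3 - <<'E'
import cv2,pickle,numpy as np
s,d=pickle.load(open("c0.pkl","rb"))
S=d["side"]["image"][:,:,::-1];T=d["top"]["image"][:,:,::-1]
c=lambda I,x,y,w,h:cv2.resize(I[y:y+h,x:x+w],(400,300),interpolation=cv2.INTER_CUBIC)
g=np.vstack([np.hstack([c(S,250,220,80,60),  c(S,170,150,96,72)]),np.hstack([c(T,310,200,64,48),c(T,150,175,104,78)])])
cv2.imwrite("pics/crop.png",g)
E
```

```text
(no output)
```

View pics/crop.png

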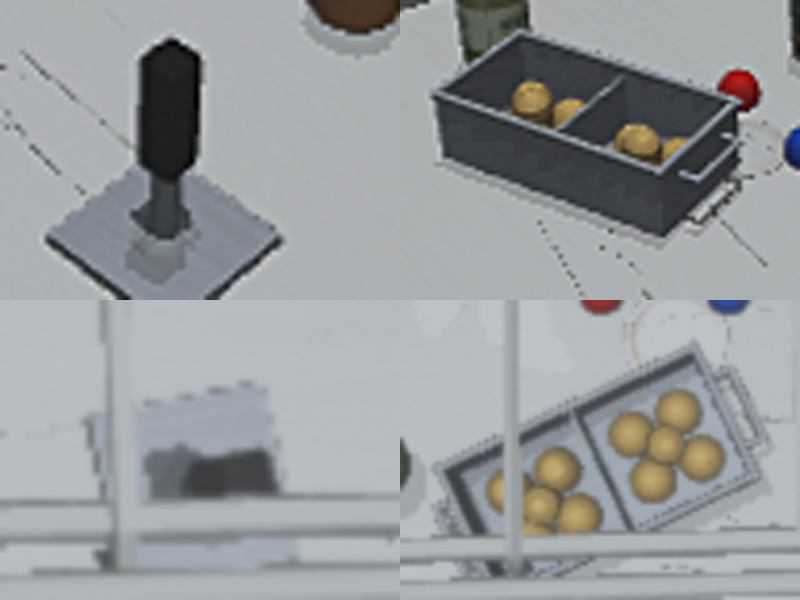

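The crop confirms the black square grip on the square steel plate. The pan's rim corners and the plate's corners can be picked out.

```bash
cat > h.py <<'E'
import numpy as np,cv2
def ray(d,u,v,M=None):
    M=d["world_from_camera"] if M is None else M
    f=d["image"].shape[0]/2/np.tan(np.radians(d["vertical_fov"]/2))
    return M[:3,3],M[:3,:3]@np.array([(u-d["cx"])/f,(v-d["cy"])/f,1.])
def hit(d,u,v,z,M=None):
    o,r=ray(d,u,v,M);return (o+r*(z-o[2])/r[2])
def wristM(d,s):
    M=np.eye(4);M[:3,:3]=s["tcp_rot"];M[:3,3]=s["position"];return M@d["T_tool_cam"]
E
python3 - <<'E'
import pickle;from h import *
np.set_printoptions(precision=4,suppress=True)
s,d=pickle.load(open("c0.pkl","rb"));S,T=d["side"],d["top"]
P=[hit(S,*p,.0645)[:2] for p in((178.6,172.8),(198.8,157.7),(251.6,174.5),(232.4,190.8))];print("panS",P,np.mean(P,0))
for a,b in((0,1),(1,2),(3,2),(0,3)):
    v=P[b]-P[a];print(np.linalg.norm(v),np.degrees(np.arctan2(v[1],v[0])))
Q=[hit(T,*p,.0645)[:2] for p in((160.4,219.2),(226.2,187.2),(242.8,221.8))];print("panT",Q,(Q[0]+Q[2])/2)
for a,b in((0,1),(1,2)):
    v=Q[b]-Q[a];print(np.linalg.norm(v),np.degrees(np.arctan2(v[1],v[0])))
L,R=hit(S,259.2,268,.008)[:2],hit(S,306.4,268,.008)[:2];print("tamperS",L,R,(L+R)/2,np.linalg.norm(R-L),np.degrees(np.arctan2(*(R-L)[::-1])))
# top view: bright pts of plate: top-left (95,415), top-right(265,385), right edge bottom (297,560); scale 6.25
for p in((95,115),(265,85),(297,260)):print("tamperT",hit(T,310+p[0]/6.25,200+p[1]/6.25,.008))
print("grip top S",hit(S,284.2,230,.132))
print("robot j TCP",s["position"])
E
```

```text
panS [array([0.4058, 0.247 ]), array([0.5072, 0.2947]), array([0.597 , 0.0937]), array([0.4964, 0.053 ])] [0.5016 0.1721]
0.11202966829912488 25.23202154316063
0.220218711975281 -65.92152778375053
0.10852408924522182 22.01783572329987
0.21409061442254804 -64.97060190490232
panT [array([0.501 , 0.2968]), array([0.5909, 0.0999]), array([0.4866, 0.0529])] [0.4938 0.1749]
0.21648606341318344 -65.48023680091201
0.11435016691997313 -155.75710978757073
tamperS [ 0.4086 -0.2128] [ 0.5083 -0.2851] [ 0.4585 -0.249 ] 0.12312222534430294 -35.96117394927194
tamperT [ 0.4927 -0.1987  0.008 ]
tamperT [ 0.5051 -0.2827  0.008 ]
tamperT [ 0.4193 -0.2935  0.008 ]
grip top S [ 0.4641 -0.2422  0.132 ]
robot j TCP [0.1409 0.6082 0.2466]
```

Request:
step_arm([
  [-0.8,-0.52,0,0,0,1,-1],
  [-0.8,-0.52,0,0,0,1,-1],
  [-0.8,-0.52,0,0,0,1,-1],
  [-0.8,-0.52,0,0,0,1,-1],
  [-0.8,-0.52,0,0,0,1,-1],
  [-0.8,-0.52,0,0,0,1,-1],
  [-0.8,-0.52,0,0,0,1,-1],
  [-0.8,-0.52,0,0,0,1,-1],
])

```text
time_s: 0.82
position: [0.3441, 0.3986, 0.2474]
tcp_rot: [[-0.523, 0.852, 0.002], [0.852, 0.523, -0.002], [-0.003, 0.001, -1.0]]
force: [-0.1, 1.5, 0.2]
opening: 0.998
grasp_force: 0.0
```

```bash
cat >> h.py <<'E'
from scipy.spatial.transform import Rotation as Ro
def Rt(yaw):
    a=np.radians(yaw);return np.array([[np.cos(a),np.sin(a),0],[np.sin(a),-np.cos(a),0],[0,0,-1.]])
def go(s,p,yaw):
    R=s["tcp_rot"];d=R.T@(np.array(p)-s["position"])/.3
    w=Ro.from_matrix(R.T@Rt(yaw)).as_rotvec()/np.radians(45)
    print("t",s["time_s"],"pos",s["position"].round(4),"F",s["force"].round(1),"open",round(s["opening"],3),"gf",round(s["grasp_force"],1))
    print("yaw",round(np.degrees(np.arctan2(R[1,0],R[0,0])),1),"tilt",round(np.degrees(np.arccos(-R[2,2])),2),"shift",d.round(3),"turn",w.round(3))
E
python3 -c "
from rig import *;from h import *
go(read_state(),[.46,.13,.247],98.7)"
```

```text
t 0.8167 pos [0.3441 0.3986 0.2474] F [-0.1  1.5  0.2] open 0.998 gf 0.0
yaw 121.5 tilt 0.17 shift [-0.965 -0.139  0.004] turn [0.002 0.003 0.507]
```

Request:
step_arm([
  [-0.96,-0.14,0,0,0,0.5,-1],
  [-0.96,-0.14,0,0,0,0.5,-1],
  [-0.96,-0.14,0,0,0,0.5,-1],
  [-0.96,-0.14,0,0,0,0.5,-1],
  [-0.96,-0.14,0,0,0,0.5,-1],
  [-0.96,-0.14,0,0,0,0.5,-1],
  [-0.96,-0.14,0,0,0,0.5,-1],
  [-0.96,-0.14,0,0,0,0.5,-1],
])

```text
time_s: 1.48
position: [0.4604, 0.1307, 0.2478]
tcp_rot: [[-0.158, 0.987, 0.004], [0.987, 0.158, -0.003], [-0.003, 0.004, -1.0]]
force: [1.0, 0.0, 0.3]
opening: 1.002
grasp_force: 0.0
```

Request:
step_arm([
  [-0.92,-0.15,0,0,0,0,-1],
  [-0.92,-0.15,0,0,0,0,-1],
  [-0.92,-0.15,0,0,0,0,-1],
  [-0.92,-0.15,0,0,0,0,-1],
  [-0.92,-0.15,0,0,0,0,-1],
  [-0.92,-0.15,0,0,0,0,-1],
  [-0.92,-0.15,0,0,0,0,-1],
  [-0.92,-0.15,0,0,0,0,-1],
])

```text
time_s: 2.15
position: [0.4589, -0.1485, 0.2478]
tcp_rot: [[-0.16, 0.987, 0.003], [0.987, 0.16, -0.003], [-0.004, 0.002, -1.0]]
force: [0.3, -0.1, -0.1]
opening: 0.998
grasp_force: 0.0
```

```bash
python3 - <<'E'
from rig import *;from h import *
import pickle
s=read_state();d=capture("wrist");pickle.dump((s,d),open("w1.pkl","wb"))
go(s,[.457,-.2475,.2],98.7)
cv2.imwrite("pics/w1.png",cv2.resize(d["image"][:,:,::-1],(800,600)))
E
```

```text
t 2.15 pos [ 0.4589 -0.1485  0.2478] F [ 0.3 -0.1 -0.1] open 0.998 gf 0.0
yaw 99.2 tilt 0.25 shift [-0.324 -0.059  0.16 ] turn [0.003 0.005 0.011]
```

View pics/w1.png

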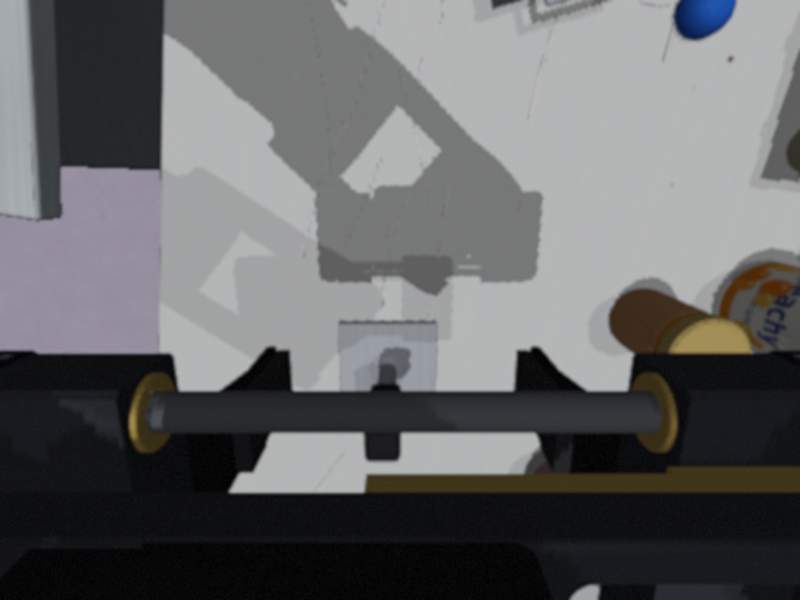

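The wrist view shows the tamper plate's near edge from (338,322) to (437,322). It lies parallel to the image rows, so the yaw is right.

```bash
python3 - <<'E'
from h import *
import pickle
s,d=pickle.load(open("w1.pkl","rb"));M=wristM(d,s)
k=1.5625
a,b=[hit(d,u/k,322/k,.008,M) for u in(338.5,436.5)]
v=(b-a)[:2];print(a,b,np.linalg.norm(v),np.degrees(np.arctan2(v[1],v[0])))
n=np.array([v[1],-v[0]])/np.linalg.norm(v);c=(a+b)[:2]/2+.044*n;print("centre",c)
c=(c+[.457,-.2475])/2
print(c)
go(s,[*c,.18],98.7);go(s,[*c,.106],98.7)
# jar positions for clearance
S=pickle.load(open("c0.pkl","rb"))[1]["side"]
print([hit(S,u/k,v/k,z)[:2].round(3) for u,v,z in((505,305,.1),(562,365,.096),(299,217,.11))])
E
```

```text
[ 0.41107764 -0.20495526  0.008     ] [ 0.49601404 -0.19123355  0.008     ] 0.08603765216277681 9.177000322419579
centre [ 0.46056317 -0.24153122]
[ 0.45878159 -0.24451561]
t 2.15 pos [ 0.4589 -0.1485  0.2478] F [ 0.3 -0.1 -0.1] open 0.998 gf 0.0
yaw 99.2 tilt 0.25 shift [-0.315 -0.052  0.227] turn [0.003 0.005 0.011]
t 2.15 pos [ 0.4589 -0.1485  0.2478] F [ 0.3 -0.1 -0.1] open 0.998 gf 0.0
yaw 99.2 tilt 0.25 shift [-0.314 -0.052  0.474] turn [0.003 0.005 0.011]
[array([ 0.672, -0.164]), array([ 0.637, -0.335]), array([0.516, 0.358])]
```

Request:
step_arm([
  [-0.155,-0.022,0.05,0,0.005,0,-1],
  [-0.31,-0.045,0.1,0,0.005,0,-1],
  [-0.31,-0.045,0.2,0,0.005,0,-1],
  [-0.31,-0.045,0.3,0.003,0.005,0,-1],
  [-0.31,-0.045,0.4,0.003,0.005,0,-1],
  [-0.31,-0.045,0.467,0.003,0.005,0,-1],
  [-0.31,-0.045,0.467,0.003,0.005,0,-1],
  [-0.31,-0.045,0.467,0.003,0.005,0,-1],
])

```text
time_s: 2.87
position: [0.459, -0.2353, 0.1067]
tcp_rot: [[-0.166, 0.986, -0.006], [0.986, 0.166, 0.006], [0.007, -0.005, -1.0]]
force: [0.6, -0.6, 0.9]
opening: 1.004
grasp_force: 0.0
```

Request:
step_arm([
  [0,0,0,0,0,0,1],
  [0,0,0,0,0,0,1],
  [0,0,0,0,0,0,1],
  [0,0,0,0,0,0,1],
  [0,0,0,0,0,0,1],
  [0,0,0,0,0,0,1],
  [0,0,0,0,0,0,1],
  [0,0,0,0,0,0,1],
])

```text
time_s: 3.53
position: [0.4593, -0.2376, 0.1076]
tcp_rot: [[-0.164, 0.986, -0.003], [0.986, 0.164, 0.003], [0.004, -0.002, -1.0]]
force: [-0.4, 0.2, 0.8]
opening: 0.474
grasp_force: 0.0
```

```bash
python3 - <<'E'
from rig import *;from h import *
import pickle
s=read_state();d=capture("side");pickle.dump((s,d),open("g1.pkl","wb"))
go(s,[.46,-.2425,.2],99.2);print(s["moment"])
cv2.imwrite("pics/g1.png",cv2.resize(d["image"][150:330,180:420,::-1],(800,600),interpolation=cv2.INTER_CUBIC))
E
```

```text
t 3.5333 pos [ 0.4593 -0.2376  0.1076] F [-0.4  0.2  0.8] open 0.474 gf 0.0
yaw 99.4 tilt 0.25 shift [-0.015 -0.001 -0.308] turn [-0.003 -0.005  0.005]
[-0.08232626  0.06839143  0.00124098]
```

View pics/g1.png

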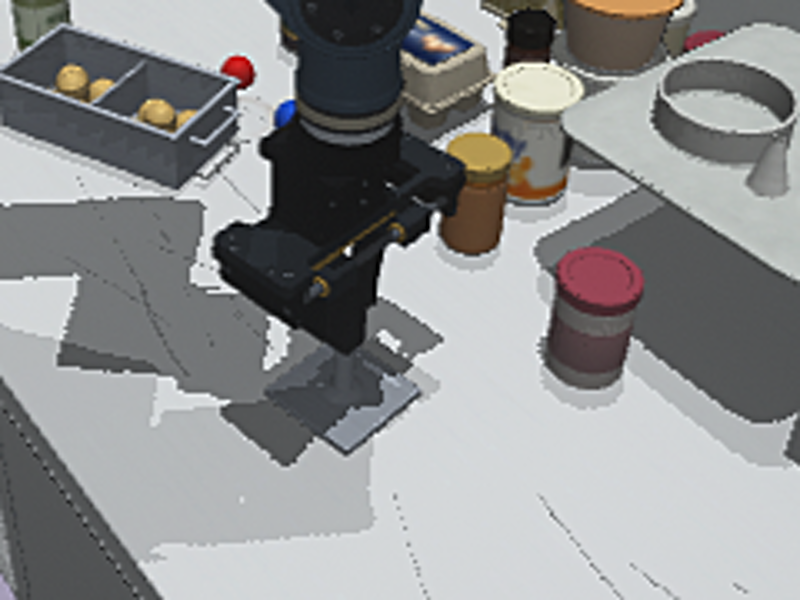

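The gripper straddles the grip above the plate and the fingers are still closing (41 mm). I'll keep closing.

Request:
step_arm([
  [-0.013,0,0,0,0,0,1],
  [-0.013,0,0,0,0,0,1],
  [-0.013,0,0,0,0,0,1],
  [-0.013,0,0,0,0,0,1],
  [-0.013,0,0,0,0,0,1],
  [-0.013,0,0,0,0,0,1],
  [-0.013,0,0,0,0,0,1],
  [-0.013,0,0,0,0,0,1],
])

```text
time_s: 4.25
position: [0.46, -0.2414, 0.1074]
tcp_rot: [[-0.164, 0.986, -0.003], [0.986, 0.164, 0.003], [0.004, -0.002, -1.0]]
force: [0.8, -0.3, -0.8]
opening: 0.272
grasp_force: 30.0
```

```bash
python3 -c "
from rig import *;from h import *
s=read_state();go(s,[.46,-.2425,.21],99.2);print(s['moment'])"
```

```text
t 4.25 pos [ 0.46   -0.2414  0.1074] F [ 0.8 -0.3 -0.8] open 0.272 gf 30.0
yaw 99.5 tilt 0.25 shift [-0.002 -0.002 -0.342] turn [-0.003 -0.005  0.006]
[-0.30045131 -0.16352183 -0.05941687]
```

Request:
step_arm([
  [0,0,-0.1,0,0,0,1],
  [0,0,-0.2,0,0,0,1],
  [0,0,-0.3,0,0,0,1],
  [0,0,-0.37,0,0,0,1],
  [0,0,-0.37,0,0,0,1],
  [0,0,-0.37,0,0,0,1],
])

```text
time_s: 4.75
position: [0.4601, -0.2415, 0.2188]
tcp_rot: [[-0.164, 0.986, -0.002], [0.986, 0.164, 0.003], [0.003, -0.002, -1.0]]
force: [-0.1, -0.2, -4.0]
opening: 0.271
grasp_force: 30.0
```

Request:
step_arm([
  [0.1,0.03,0,0,0,0,1],
  [0.2,0.07,0,0,0,-0.1,1],
  [0.32,0.11,0,0,0,-0.2,1],
  [0.44,0.15,0,0,0,-0.34,1],
  [0.56,0.19,0,0,0,-0.34,1],
  [0.68,0.23,0,0,0,-0.34,1],
  [0.84,0.28,0,0,0,-0.34,1],
  [0.84,0.28,0,0,0,-0.34,1],
])

```text
time_s: 5.42
position: [0.4994, 0.0265, 0.2168]
tcp_rot: [[-0.422, 0.906, -0.009], [0.906, 0.422, 0.008], [0.011, -0.005, -1.0]]
force: [-0.2, -0.5, -3.1]
opening: 0.276
grasp_force: 30.0
```

Request:
step_arm([
  [0,0,0,0,0,0,1],
  [0,0,0,0,0,0,1],
  [0,0,0,0,0,0,1],
  [0,0,0,0,0,0,1],
])

```text
time_s: 5.75
position: [0.5013, 0.0193, 0.2185]
tcp_rot: [[-0.417, 0.909, -0.005], [0.909, 0.417, 0.003], [0.005, -0.003, -1.0]]
force: [-0.5, -0.3, -2.3]
opening: 0.275
grasp_force: 30.0
```

```bash
python3 - <<'E'
from rig import *;from h import *
import pickle
s=read_state();d=capture("wrist");pickle.dump((s,d),open("w2.pkl","wb"))
go(s,[.5206,.124,.215],114.6);print(s["moment"])
cv2.imwrite("pics/w2.png",cv2.resize(d["image"][:,:,::-1],(800,600),interpolation=cv2.INTER_CUBIC))
E
```

```text
t 5.75 pos [0.5013 0.0193 0.2185] F [-0.5 -0.3 -2.3] open 0.275 gf 30.0
yaw 114.6 tilt 0.33 shift [0.29  0.204 0.012] turn [-0.004 -0.006  0.001]
[-0.02907286 -0.01792647 -0.01741623]
```

View pics/w2.png

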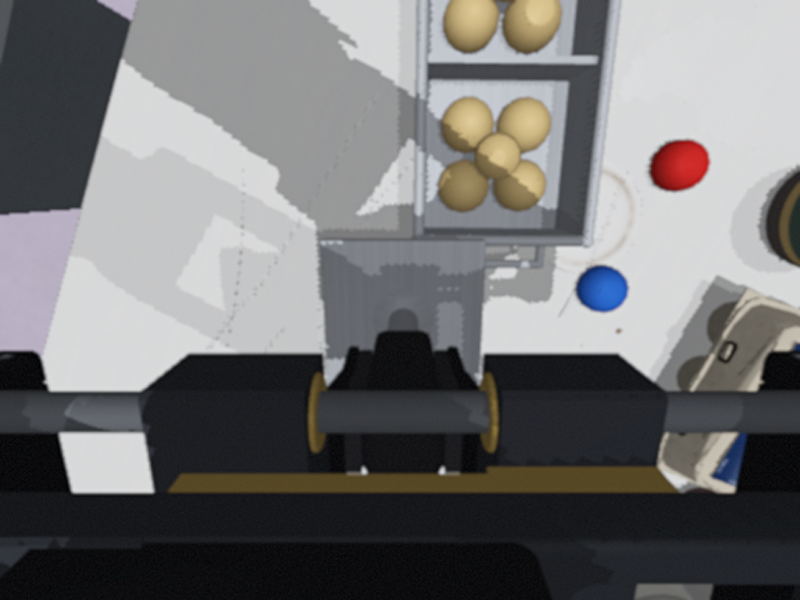

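The view shows cell_1 with its whole potato at (498,156) in the middle. The pan's near right rim corner is at (589,243), its left outer rim is at x=416, and the divider top runs from (429,60) to (598,60). The tamper plate is aligned with the pan.

```bash
python3 - <<'E'
from h import *
import pickle
np.set_printoptions(precision=4,suppress=True)
s,d=pickle.load(open("w2.pkl","rb"));M=wristM(d,s);k=1.5625
H=lambda u,v,z:hit(d,u/k,v/k,z,M)[:2]
a,b=H(429,60,.053),H(598,60,.053);print("divider",a,b,np.linalg.norm(b-a),(a+b)/2,np.degrees(np.arctan2(*(b-a)[::-1])))
l,r=H(416,225,.0645),H(590,225,.0645);print("rim width",np.linalg.norm(r-l),(l+r)/2)
r0,r1=H(590,243,.0645),H(620,0,.0645);v=r1-r0;print("right rim",r0,r1,np.degrees(np.arctan2(*v[::-1])))
w=H(498,156,.045);print("whole",w)
# plate
p0,p1=[H(u,240,s["position"][2]-.1075+.008) for u in(318.5,484)];m=(p0+p1)/2;v=p1-p0;print("plate edge",p0,p1,np.linalg.norm(v),np.degrees(np.arctan2(*v[::-1])))
n=np.array([v[1],-v[0]])/np.linalg.norm(v);print("plate c",m+.044*n,"tcp",s["position"])
R=s["tcp_rot"]
for n,x in(("div",(a+b)/2),("whole",w),("corner",r0),("plate c",m+.044*n)):print(n,"in tool",(R.T@(np.r_[x,0]-s["position"]))[:2])
E
```

```text
divider [0.4548 0.1567] [0.5481 0.1995] 0.10262180313971932 [0.5015 0.1781] 24.645199471300312
rim width 0.1111996594924402 [0.5396 0.0876]
right rim [0.596  0.1009] [0.5405 0.2268] 113.79460458092701
whole [0.5202 0.1261]
plate edge [0.4426 0.0398] [0.5214 0.076 ] 0.08680790192133286 24.70042965282848
plate c [0.5004 0.0179] tcp [0.5013 0.0193 0.2185]
div in tool [0.1431 0.067 ]
whole in tool [0.0881 0.0622]
corner in tool [0.0336 0.1207]
plate c in tool [-0.002  -0.0009]
```

Request:
step_arm([
  [0.1,0.07,0,0,0,0,1],
  [0.2,0.14,0,0,0,0,1],
  [0.3,0.217,0,0,0,0,1],
  [0.3,0.217,0,-0.004,-0.006,0,1],
  [0.3,0.217,0.07,-0.004,-0.006,0,1],
  [0.3,0.217,0.17,-0.004,-0.006,0,1],
  [0.3,0.217,0.17,-0.004,-0.006,0,1],
  [0.3,0.217,0.17,-0.004,-0.006,0,1],
])

```text
time_s: 6.47
position: [0.5217, 0.1287, 0.1673]
tcp_rot: [[-0.417, 0.909, -0.003], [0.909, 0.417, 0.0], [0.002, -0.003, -1.0]]
force: [-0.6, 0.3, -2.6]
opening: 0.271
grasp_force: 30.0
```

Request:
step_arm([
  [0,0,0,0,0,0,1],
  [0,0,0,0,0,0,1],
  [0,0,0,0,0,0,1],
  [0,0,0,0,0,0,1],
])

```text
time_s: 6.8
position: [0.5239, 0.1295, 0.1698]
tcp_rot: [[-0.418, 0.908, 0.004], [0.908, 0.418, 0.001], [-0.001, 0.004, -1.0]]
force: [-0.6, 0.2, -2.4]
opening: 0.274
grasp_force: 30.0
```

```bash
python3 - <<'E'
from rig import *;from h import *
import pickle
s0,_=pickle.load(open("w2.pkl","rb"))
s=read_state();d=capture("wrist");pickle.dump((s,d),open("w3.pkl","wb"))
t=s0["position"]+s0["tcp_rot"]@np.array([.090,.065,0]);t[2]=.1675
go(s,t,114.6);print(s["moment"])
cv2.imwrite("pics/w3.png",cv2.resize(d["image"][:260,130:430,::-1],(692,600),interpolation=cv2.INTER_CUBIC))
E
```

```text
t 6.8 pos [0.5239 0.1295 0.1698] F [-0.6  0.2 -2.4] open 0.274 gf 30.0
yaw 114.7 tilt 0.26 shift [-0.003 -0.005  0.008] turn [0.005 0.002 0.003]
[-0.10495801  0.02879864  0.00832759]
```

View pics/w3.png

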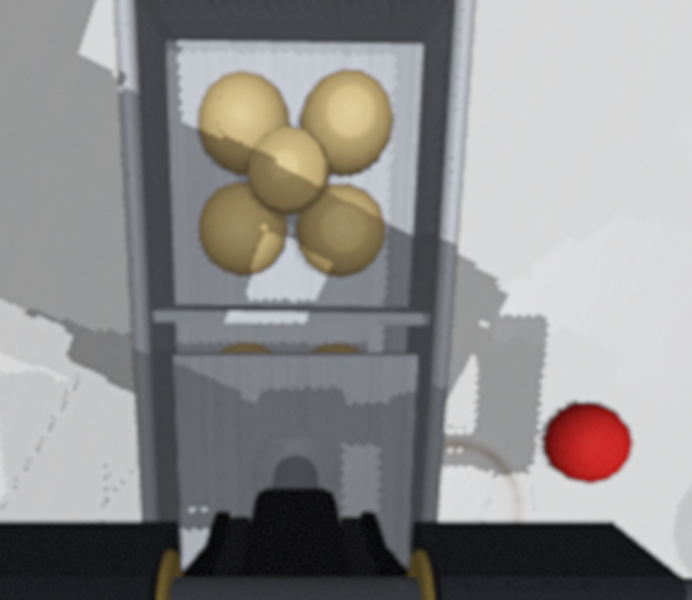

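The plate is centred in the near cell: its sides are at 174 and 418, with about equal gaps to the walls. The divider and plate edges are parallel. Next I press down slowly.

Request:
step_arm([
  [0,0,0.015,0,0,0,1],
  [0,0,0.03,0,0,0,1],
  [0,0,0.035,0,0,0,1],
  [0,0,0.04,0,0,0,1],
  [0,0,0.045,0,0,0,1],
  [0,0,0.05,0,0,0,1],
  [0,0,0.055,0,0,0,1],
  [0,0,0.06,0,0,0,1],
])

```text
time_s: 7.52
position: [0.5234, 0.1298, 0.1506]
tcp_rot: [[-0.419, 0.908, 0.003], [0.908, 0.419, 0.001], [-0.001, 0.003, -1.0]]
force: [0.3, 0.9, -1.5]
opening: 0.276
grasp_force: 30.0
```

Request:
step_arm([
  [0,0,0.002,0,0,0,1],
  [0,0,0.004,0,0,0,1],
  [0,0,0.005,0,0,0,1],
  [0,0,0.006,0,0,0,1],
  [0,0,0.007,0,0,0,1],
  [0,0,0.008,0,0,0,1],
  [0,0,0.008,0,0,0,1],
  [0,0,0.008,0,0,0,1],
])

```text
time_s: 8.18
position: [0.5231, 0.1297, 0.1481]
tcp_rot: [[-0.419, 0.908, 0.002], [0.908, 0.419, 0.0], [-0.0, 0.002, -1.0]]
force: [0.0, 0.1, -3.3]
opening: 0.279
grasp_force: 30.0
```

Request:
step_arm([
  [0,0,0.002,0,0,0,1],
  [0,0,0.004,0,0,0,1],
  [0,0,0.005,0,0,0,1],
  [0,0,0.006,0,0,0,1],
  [0,0,0.007,0,0,0,1],
  [0,0,0.008,0,0,0,1],
  [0,0,0.008,0,0,0,1],
  [0,0,0.008,0,0,0,1],
])

```text
time_s: 8.85
position: [0.5231, 0.1298, 0.1457]
tcp_rot: [[-0.419, 0.908, 0.002], [0.908, 0.419, 0.0], [-0.0, 0.002, -1.0]]
force: [0.2, 0.3, -1.7]
opening: 0.271
grasp_force: 30.0
```

Request:
step_arm([
  [0,0,0.001,0,0,0,1],
  [0,0,0.002,0,0,0,1],
  [0,0,0.003,0,0,0,1],
  [0,0,0.004,0,0,0,1],
  [0,0,0.005,0,0,0,1],
  [0,0,0.006,0,0,0,1],
  [0,0,0.006,0,0,0,1],
  [0,0,0.006,0,0,0,1],
])

```text
time_s: 9.52
position: [0.5231, 0.1298, 0.1439]
tcp_rot: [[-0.419, 0.908, 0.002], [0.908, 0.419, 0.001], [-0.0, 0.002, -1.0]]
force: [0.2, 0.1, -1.8]
opening: 0.272
grasp_force: 30.0
```

```bash
python3 - <<'E'
from rig import *;from h import *
import pickle
s=read_state();d=capture("wrist");pickle.dump((s,d),open("w4.pkl","wb"))
go(s,s["position"],114.6);print(s["moment"])
cv2.imwrite("pics/w4.png",cv2.resize(d["image"][60:260,130:430,::-1],(800,533),interpolation=cv2.INTER_CUBIC))
E
```

```text
t 9.5167 pos [0.5231 0.1298 0.1439] F [ 0.2  0.1 -1.8] open 0.272 gf 30.0
yaw 114.7 tilt 0.11 shift [0. 0. 0.] turn [0.002 0.    0.003]
[-0.03570523 -0.01218805  0.03393427]
```

View pics/w4.png

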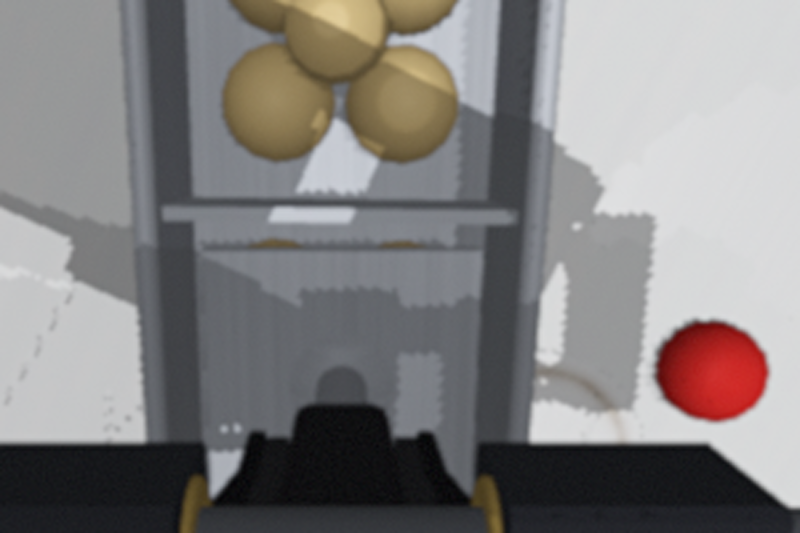

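The plate sits level in the cell, its far edge at y=245 and the tops of two halves just showing behind it. Its apparent width is unchanged, so it has not slipped in the grip. No firm force yet, so I continue.

Request:
step_arm([
  [0,0,0.001,0,0,0,1],
  [0,0,0.002,0,0,0,1],
  [0,0,0.003,0,0,0,1],
  [0,0,0.004,0,0,0,1],
  [0,0,0.004,0,0,0,1],
  [0,0,0.004,0,0,0,1],
])

```text
time_s: 10.07
position: [0.5231, 0.1298, 0.1427]
tcp_rot: [[-0.419, 0.908, 0.002], [0.908, 0.419, 0.0], [-0.0, 0.002, -1.0]]
force: [0.7, -0.3, -2.9]
opening: 0.275
grasp_force: 30.0
```

Request:
step_arm([
  [0,0,0.001,0,0,0,1],
  [0,0,0.002,0,0,0,1],
  [0,0,0.003,0,0,0,1],
  [0,0,0.004,0,0,0,1],
  [0,0,0.004,0,0,0,1],
  [0,0,0.004,0,0,0,1],
])

```text
time_s: 10.57
position: [0.5233, 0.1298, 0.1418]
tcp_rot: [[-0.419, 0.908, 0.002], [0.908, 0.419, 0.001], [-0.0, 0.002, -1.0]]
force: [-0.3, 0.3, 0.3]
opening: 0.277
grasp_force: 30.0
```

Request:
step_arm([
  [0,0,0.001,0,0,0,1],
  [0,0,0.002,0,0,0,1],
  [0,0,0.003,0,0,0,1],
  [0,0,0.003,0,0,0,1],
  [0,0,0.003,0,0,0,1],
])

```text
time_s: 10.98
position: [0.5239, 0.1298, 0.1414]
tcp_rot: [[-0.419, 0.908, 0.004], [0.908, 0.419, 0.001], [-0.001, 0.004, -1.0]]
force: [-0.1, -0.1, 5.2]
opening: 0.27
grasp_force: 30.0
```

Request:
step_arm([
  [0,0,0.001,0,0,0,1],
  [0,0,0.002,0,0,0,1],
  [0,0,0.003,0,0,0,1],
  [0,0,0.003,0,0,0,1],
  [0,0,0.003,0,0,0,1],
])

```text
time_s: 11.4
position: [0.5247, 0.1299, 0.1413]
tcp_rot: [[-0.419, 0.908, 0.006], [0.908, 0.419, 0.001], [-0.002, 0.006, -1.0]]
force: [-0.3, 0.7, 9.2]
opening: 0.273
grasp_force: 30.0
```

Request:
step_arm([
  [0,0,0.001,0,0,0,1],
  [0,0,0.002,0,0,0,1],
  [0,0,0.002,0,0,0,1],
  [0,0,0.002,0,0,0,1],
  [0,0,0.002,0,0,0,1],
  [0,0,0.002,0,0,0,1],
  [0,0,0.002,0,0,0,1],
  [0,0,0.002,0,0,0,1],
])

```text
time_s: 12.07
position: [0.5251, 0.13, 0.1412]
tcp_rot: [[-0.419, 0.908, 0.007], [0.908, 0.419, 0.001], [-0.002, 0.007, -1.0]]
force: [-0.9, 1.3, 10.6]
opening: 0.274
grasp_force: 30.0
```

Request:
step_arm([
  [0,0,0,0,0,0,1],
  [0,0,0,0,0,0,1],
  [0,0,0,0,0,0,1],
  [0,0,0,0,0,0,1],
  [0,0,0,0,0,0,1],
  [0,0,0,0,0,0,1],
  [0,0,0,0,0,0,1],
  [0,0,0,0,0,0,1],
])

```text
time_s: 12.73
position: [0.5251, 0.13, 0.1411]
tcp_rot: [[-0.418, 0.908, 0.007], [0.908, 0.418, 0.001], [-0.002, 0.007, -1.0]]
force: [-0.5, 0.7, 11.2]
opening: 0.275
grasp_force: 30.0
```

```bash
python3 -c "
from rig import *;from h import *
s=read_state();go(s,s['position'],114.6);print(s['moment'])"
```

```text
t 12.7333 pos [0.5251 0.13   0.1411] F [-0.5  0.7 11.2] open 0.275 gf 30.0
yaw 114.7 tilt 0.41 shift [0. 0. 0.] turn [0.009 0.003 0.003]
[ 0.0494716   0.12901914 -0.05324552]
```

Request:
step_arm([
  [0,0,-0.05,0,0,0,1],
  [0,0,-0.12,0,0,0,1],
  [0,0,-0.2,0,0,0,1],
  [0,0,-0.24,0,0,0,1],
  [0.1,-0.006,-0.24,0,0,0,1],
  [0.2,-0.006,-0.24,0,0,0,1],
  [0.3,-0.006,-0.24,0,0,0,1],
  [0.36,-0.006,-0.24,0,0,0,1],
])

```text
time_s: 13.4
position: [0.4737, 0.2288, 0.2104]
tcp_rot: [[-0.419, 0.908, -0.001], [0.908, 0.419, 0.001], [0.001, -0.001, -1.0]]
force: [0.1, 0.2, -2.3]
opening: 0.277
grasp_force: 30.0
```

Request:
step_arm([
  [0,0,0,0,0,0,1],
  [0,0,0.05,0,0,0,1],
  [0,0,0.1,0,0,0,1],
  [0,0,0.15,0,0,0,1],
  [0,0,0.15,0,0,0,1],
  [0,0,0.15,0,0,0,1],
  [0,0,0.15,0,0,0,1],
])

```text
time_s: 13.98
position: [0.4767, 0.2268, 0.1663]
tcp_rot: [[-0.418, 0.908, 0.002], [0.908, 0.418, 0.0], [-0.001, 0.002, -1.0]]
force: [0.4, -0.2, -2.3]
opening: 0.274
grasp_force: 30.0
```

```bash
python3 - <<'E'
from rig import *;from h import *
import pickle
s=read_state();d=capture("wrist");d2=capture("side");pickle.dump((s,d,d2),open("w5.pkl","wb"))
a=np.radians(114.65);x=np.array([np.cos(a),np.sin(a),0])
go(s,np.array([.5225,.1285,.1675])+.108*x,114.65);print(s["moment"])
A=cv2.resize(d["image"][60:260,150:410,::-1],(400,308),interpolation=cv2.INTER_CUBIC)
B=cv2.resize(d2["image"][130:207,170:270,::-1],(400,308),interpolation=cv2.INTER_CUBIC)
cv2.imwrite("pics/w5.png",np.hstack([A,B]))
E
```

```text
t 13.9833 pos [0.4767 0.2268 0.1663] F [ 0.4 -0.2 -2.3] open 0.274 gf 30.0
yaw 114.7 tilt 0.13 shift [-0.001  0.002 -0.004] turn [0.003 0.001 0.002]
[-0.05238154  0.05693617  0.03520449]
```

View pics/w5.png

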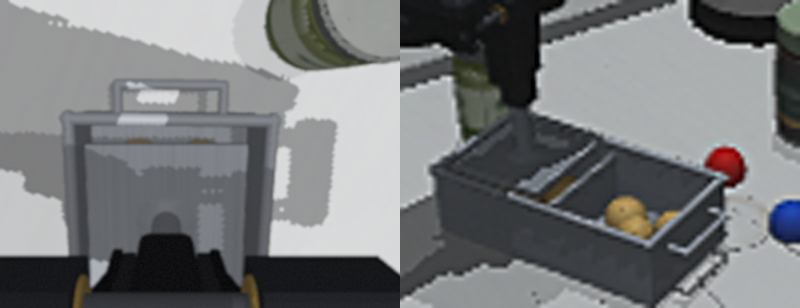

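The left half shows the plate centred in the far cell. In the right half, the near cell's potatoes are at (627,212) and below. I'll check numerically whether that whole potato sank.

```bash
python3 - <<'E'
from rig import *;from h import *
import pickle
np.set_printoptions(precision=1,suppress=True)
s0,c0=pickle.load(open("c0.pkl","rb"));s,d,d2=pickle.load(open("w5.pkl","rb"))
T1=capture("top");pickle.dump(T1,open("t1.pkl","wb"))
def proj(d,P):
    M=np.linalg.inv(d["world_from_camera"]);p=M[:3,:3]@P+M[:3,3];f=192/np.tan(np.radians(d["vertical_fov"]/2))
    return np.array([d["cx"]+f*p[0]/p[2],d["cy"]+f*p[1]/p[2]]),f/p[2]
for z in(.034,.019):
    for n,D in(("side",c0["side"]),("top",T1)):
        c,k=proj(D,np.array([.522,.1285,z]));print(n,z,"centre",c,"radius",.0158*k)
def mask(I):
    h=cv2.cvtColor(I,cv2.COLOR_RGB2HSV);return ((h[...,0]>10)&(h[...,0]<28)&(h[...,1]>80)&(h[...,2]>60)).astype(np.uint8)
for I in(c0["side"]["image"],d2["image"]):
    m=mask(I)[174:196,205:250];print("\n".join("".join(" #"[v] for v in r) for r in m));print('--')
    g=cv2.cvtColor(I,cv2.COLOR_RGB2GRAY)[174:196:1,215:244]
    print(g//10)
for I in(c0["top"]["image"],T1["image"]):
    m=mask(I)[192:232,200:246];print("\n".join("".join(" #"[v] for v in r) for r in m));print('--')
E
```

```text
side 0.034 centre [227.3 184.9] radius 4.748163504254878
top 0.034 centre [218.  211.3] radius 5.206960228888365
side 0.019 centre [227.5 188.5] radius 4.716139676972142
top 0.019 centre [218.5 211.6] radius 5.145863131634313
##  #####                                    
# #######                                    
#######                                      
# ####                                       
  ###                                        
  ##                                         
##                 ######                    
                  ########                   
                 ##########                  
                ###########   ####           
                 ################            
                ########### ####             
                  # ####### ###              
                     ##### ##                
                        ##                   
                          #                  
                                             
                                             
                                             

[... 8271 characters left out ...]
        ###       ##########           
            #######      ##########           
           ########       ########            
          ##########       #######            
          ##########        ####              
          ###########                         
          ###########                         
          ##########                          
           #########                          
            #######                           
             #####                            
                                              
                                              
                                              
                                              
--
```

The top view shows the halves parted and the whole potato as a separate disc between them; the side view shows it lower, so cell_1 is done. Now the far cell.

Request:
step_arm([
  [0,0,0.015,0,0,0,1],
  [0,0,0.025,0,0,0,1],
  [0,0,0.03,0,0,0,1],
  [0,0,0.035,0,0,0,1],
  [0,0,0.04,0,0,0,1],
  [0,0,0.045,0,0,0,1],
  [0,0,0.05,0,0,0,1],
  [0,0,0.05,0,0,0,1],
])

```text
time_s: 14.8
position: [0.4759, 0.227, 0.1507]
tcp_rot: [[-0.419, 0.908, 0.001], [0.908, 0.419, 0.0], [-0.0, 0.001, -1.0]]
force: [-0.1, 0.0, -2.6]
opening: 0.273
grasp_force: 30.0
```

Request:
step_arm([
  [0,0,0.001,0,0,0,1],
  [0,0,0.002,0,0,0,1],
  [0,0,0.003,0,0,0,1],
  [0,0,0.004,0,0,0,1],
  [0,0,0.005,0,0,0,1],
  [0,0,0.006,0,0,0,1],
  [0,0,0.006,0,0,0,1],
  [0,0,0.006,0,0,0,1],
])

```text
time_s: 15.47
position: [0.4762, 0.2271, 0.1493]
tcp_rot: [[-0.419, 0.908, 0.002], [0.908, 0.419, 0.0], [-0.0, 0.002, -1.0]]
force: [0.6, -1.1, -2.0]
opening: 0.271
grasp_force: 30.0
```

Request:
step_arm([
  [0,0,0.001,0,0,0,1],
  [0,0,0.002,0,0,0,1],
  [0,0,0.003,0,0,0,1],
  [0,0,0.004,0,0,0,1],
  [0,0,0.005,0,0,0,1],
  [0,0,0.005,0,0,0,1],
])

```text
time_s: 15.97
position: [0.4762, 0.2271, 0.1478]
tcp_rot: [[-0.419, 0.908, 0.002], [0.908, 0.419, 0.0], [-0.0, 0.002, -1.0]]
force: [-0.2, 0.6, -2.2]
opening: 0.274
grasp_force: 30.0
```

Request:
step_arm([
  [0,0,0.001,0,0,0,1],
  [0,0,0.002,0,0,0,1],
  [0,0,0.003,0,0,0,1],
  [0,0,0.004,0,0,0,1],
  [0,0,0.005,0,0,0,1],
  [0,0,0.005,0,0,0,1],
])

```text
time_s: 16.47
position: [0.4764, 0.2271, 0.1467]
tcp_rot: [[-0.419, 0.908, 0.002], [0.908, 0.419, 0.001], [-0.0, 0.002, -1.0]]
force: [-1.1, 0.2, 2.7]
opening: 0.275
grasp_force: 30.0
```

Request:
step_arm([
  [0,0,0.001,0,0,0,1],
  [0,0,0.002,0,0,0,1],
  [0,0,0.003,0,0,0,1],
  [0,0,0.003,0,0,0,1],
  [0,0,0.003,0,0,0,1],
])

```text
time_s: 16.88
position: [0.4764, 0.2271, 0.1465]
tcp_rot: [[-0.419, 0.908, 0.003], [0.908, 0.419, 0.001], [-0.001, 0.003, -1.0]]
force: [-1.6, -1.8, 7.6]
opening: 0.273
grasp_force: 30.0
```

Request:
step_arm([
  [0,0,0.001,0,0,0,1],
  [0,0,0.002,0,0,0,1],
  [0,0,0.003,0,0,0,1],
  [0,0,0.003,0,0,0,1],
  [0,0,0.003,0,0,0,1],
  [0,0,0.003,0,0,0,1],
])

```text
time_s: 17.38
position: [0.4764, 0.2271, 0.1463]
tcp_rot: [[-0.419, 0.908, 0.003], [0.908, 0.419, 0.001], [-0.001, 0.003, -1.0]]
force: [-3.1, -0.9, 13.2]
opening: 0.274
grasp_force: 30.0
```

Request:
step_arm([
  [0,0,0,0,0,0,1],
  [0,0,0,0,0,0,1],
  [0,0,0,0,0,0,1],
  [0,0,0,0,0,0,1],
  [0,0,0,0,0,0,1],
  [0,0,0,0,0,0,1],
  [0,0,0,0,0,0,1],
  [0,0,0,0,0,0,1],
])

```text
time_s: 18.05
position: [0.4764, 0.2271, 0.1463]
tcp_rot: [[-0.419, 0.908, 0.003], [0.908, 0.419, 0.001], [-0.001, 0.003, -1.0]]
force: [-3.1, -2.2, 13.8]
opening: 0.275
grasp_force: 30.0
```

Request:
step_arm([
  [0,0,-0.05,0,0,0,1],
  [0,0,-0.12,0,0,0,1],
  [0,0,-0.24,0,0,0,1],
  [-0.1,0,-0.34,0,0,0,1],
  [-0.23,0,-0.4,0,0,0,1],
  [-0.36,-0.02,-0.4,0,0,0,1],
  [-0.48,-0.04,-0.4,0,0,0,1],
  [-0.6,-0.06,-0.4,0,0,0,1],
])

```text
time_s: 18.72
position: [0.5353, 0.0544, 0.2646]
tcp_rot: [[-0.419, 0.908, 0.003], [0.908, 0.419, 0.0], [-0.001, 0.002, -1.0]]
force: [1.3, 1.0, -2.9]
opening: 0.275
grasp_force: 30.0
```

Request:
step_arm([
  [0,0,0,0,0,0,1],
  [0,0,0,0,0,0,1],
  [0,0,0,0,0,0,1],
])

```text
time_s: 18.97
position: [0.5343, 0.0561, 0.2638]
tcp_rot: [[-0.418, 0.909, -0.0], [0.909, 0.418, 0.001], [0.001, 0.0, -1.0]]
force: [0.8, 0.8, -2.9]
opening: 0.275
grasp_force: 30.0
```

```bash
python3 - <<'E'
from rig import *;from h import *
import pickle
s=read_state();d=capture("wrist");t=capture("top");S=capture("side");pickle.dump((s,d,t,S),open("w6.pkl","wb"))
go(s,[.46,-.2,.215],99.2);go(s,[.46,-.2425,.109],99.2);print(s["moment"])
A=cv2.resize(d["image"][:180,200:440,::-1],(533,400),interpolation=cv2.INTER_CUBIC)
B=cv2.resize(S["image"][140:204,172:256,::-1],(262,200),interpolation=cv2.INTER_CUBIC)
C=cv2.resize(t["image"][180:250,155:247,::-1],(262,200),interpolation=cv2.INTER_CUBIC)
cv2.imwrite("pics/w6.png",np.hstack([A,np.vstack([B,C])]))
E
```

```text
t 18.9667 pos [0.5343 0.0561 0.2638] F [ 0.8  0.8 -2.9] open 0.275 gf 30.0
yaw 114.7 tilt 0.08 shift [-0.673 -0.582  0.161] turn [ 0.    -0.002  0.344]
t 18.9667 pos [0.5343 0.0561 0.2638] F [ 0.8  0.8 -2.9] open 0.275 gf 30.0
yaw 114.7 tilt 0.08 shift [-0.802 -0.641  0.515] turn [ 0.    -0.002  0.344]
[-0.04657723  0.03739626  0.01177908]
```

View pics/w6.png

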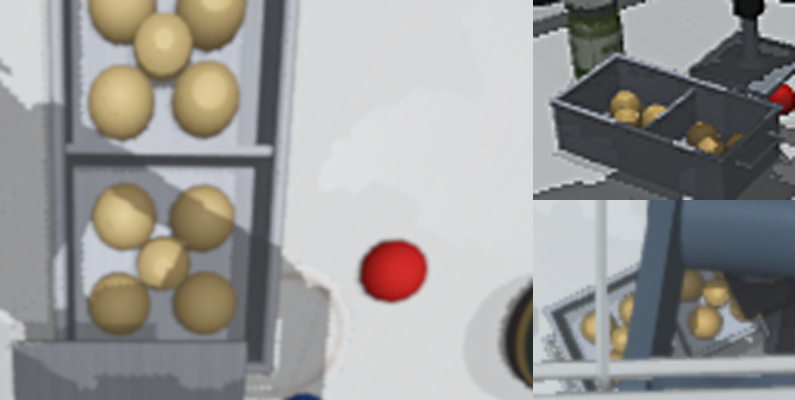

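Both cells are level. In the main view the whole potatoes at (163,45) and (163,263) lie between their four halves, and in the side inset they show below the back halves' tops. Next I stand the tamper down.

Request:
step_arm([
  [-0.08,-0.07,0,0,0,0,1],
  [-0.17,-0.145,0.03,0,0,0,1],
  [-0.26,-0.22,0.06,0,0,0,1],
  [-0.36,-0.31,0.1,0,0,0,1],
  [-0.46,-0.4,0.13,0,0,0,1],
  [-0.56,-0.48,0.16,0,0,0,1],
  [-0.64,-0.55,0.16,0,0,0,1],
  [-0.67,-0.58,0.16,0,0,0,1],
])

```text
time_s: 19.78
position: [0.4609, -0.2023, 0.2159]
tcp_rot: [[-0.418, 0.909, 0.002], [0.909, 0.418, -0.001], [-0.002, 0.001, -1.0]]
force: [0.5, -0.6, -2.1]
opening: 0.277
grasp_force: 30.0
```

Request:
step_arm([
  [0,0,0.08,0,0,0,1],
  [0,0,0.16,0,0,0,1],
  [0,0,0.24,0,0,0,1],
  [0,0,0.28,0,0,0,1],
  [0,0,0.3,0,0,0,1],
  [0,0,0.32,0,0,0,1],
  [0,0,0.32,0,0,0,1],
  [0,0,0.32,0,0,0,1],
])

```text
time_s: 20.45
position: [0.4621, -0.1991, 0.1207]
tcp_rot: [[-0.42, 0.908, 0.003], [0.908, 0.42, -0.0], [-0.001, 0.002, -1.0]]
force: [-0.1, -0.4, -3.3]
opening: 0.276
grasp_force: 30.0
```

```bash
python3 -c "
from rig import *;from h import *
s=read_state();p=s['position'].copy();p[2]=.1075;go(s,p,114.6);print(s['moment'])"
```

```text
t 20.45 pos [ 0.4621 -0.1991  0.1207] F [-0.1 -0.4 -3.3] open 0.276 gf 30.0
yaw 114.8 tilt 0.16 shift [ 0.    -0.     0.044] turn [0.003 0.002 0.005]
[-0.01326474  0.02489027 -0.00946507]
```

Request:
step_arm([
  [0,0,0.01,0,0,0,1],
  [0,0,0.02,0,0,0,1],
  [0,0,0.025,0,0,0,1],
  [0,0,0.03,0,0,0,1],
  [0,0,0.035,0,0,0,1],
  [0,0,0.04,0,0,0,1],
  [0,0,0.042,0,0,0,1],
  [0,0,0.042,0,0,0,1],
])

```text
time_s: 21.12
position: [0.4614, -0.1993, 0.1076]
tcp_rot: [[-0.419, 0.908, 0.002], [0.908, 0.419, 0.001], [-0.0, 0.002, -1.0]]
force: [-0.3, 0.6, -2.6]
opening: 0.274
grasp_force: 30.0
```

Request:
step_arm([
  [0,0,0.001,0,0,0,1],
  [0,0,0.002,0,0,0,1],
  [0,0,0.003,0,0,0,1],
  [0,0,0.004,0,0,0,1],
  [0,0,0.004,0,0,0,1],
  [0,0,0.004,0,0,0,1],
])

```text
time_s: 21.62
position: [0.4615, -0.1994, 0.1075]
tcp_rot: [[-0.419, 0.908, 0.002], [0.908, 0.419, 0.0], [-0.001, 0.002, -1.0]]
force: [0.3, 0.1, 7.7]
opening: 0.276
grasp_force: 30.0
```

Standing firmly on the worktop (about 10 N). Back off slightly, then open.

Request:
step_arm([
  [0,0,-0.003,0,0,0,1],
  [0,0,-0.003,0,0,0,-1],
  [0,0,-0.003,0,0,0,-1],
  [0,0,-0.003,0,0,0,-1],
  [0,0,-0.003,0,0,0,-1],
  [0,0,-0.003,0,0,0,-1],
  [0,0,-0.003,0,0,0,-1],
  [0,0,-0.003,0,0,0,-1],
])

```text
time_s: 22.28
position: [0.4614, -0.1993, 0.1073]
tcp_rot: [[-0.419, 0.908, 0.002], [0.908, 0.419, 0.001], [-0.0, 0.002, -1.0]]
force: [0.3, -0.1, -0.4]
opening: 0.715
grasp_force: 0.0
```

Request:
step_arm([
  [0,0,0,0,0,0,-1],
  [0,0,0,0,0,0,-1],
  [0,0,0,0,0,0,-1],
  [0,0,0,0,0,0,-1],
  [0,0,0,0,0,0,-1],
  [0,0,0,0,0,0,-1],
  [0,0,0,0,0,0,-1],
  [0,0,0,0,0,0,-1],
])

```text
time_s: 22.95
position: [0.4615, -0.1992, 0.1074]
tcp_rot: [[-0.419, 0.908, 0.002], [0.908, 0.419, 0.001], [-0.0, 0.002, -1.0]]
force: [-0.6, -0.9, -0.7]
opening: 0.998
grasp_force: 0.0
```

Request:
step_arm([
  [0,0,-0.08,0,0,0,-1],
  [0,0,-0.18,0,0,0,-1],
  [0,0,-0.28,0,0,0,-1],
  [0,0,-0.38,0,0,0,-1],
  [0,0,-0.42,0,0,0,-1],
  [0,0,-0.42,0,0,0,-1],
  [0,0,-0.42,0,0,0,-1],
  [0,0,-0.42,0,0,0,-1],
])

```text
time_s: 23.62
position: [0.4604, -0.1987, 0.2323]
tcp_rot: [[-0.419, 0.908, -0.0], [0.908, 0.419, 0.002], [0.002, 0.001, -1.0]]
force: [0.2, -0.4, 0.4]
opening: 0.998
grasp_force: 0.0
```

```bash
python3 - <<'E'
from rig import *;from h import *
s=read_state();d=capture("wrist");S=capture("side")
go(s,s["position"],114.6)
I=S["image"];g=cv2.cvtColor(I,cv2.COLOR_RGB2GRAY)
M=np.linalg.inv(S["world_from_camera"]);f=192/np.tan(np.radians(S["vertical_fov"]/2))
for z in(.008,.06,.1,.13):
    p=M[:3,:3]@np.array([.4625,-.1995,z])+M[:3,3];u,v=S["cx"]+f*p[0]/p[2],S["cy"]+f*p[1]/p[2]
    print(z,round(u),round(v),g[round(v),round(u)-14:round(u)+15]//10)
E
```

```text
t 23.6167 pos [ 0.4604 -0.1987  0.2323] F [ 0.2 -0.4  0.4] open 0.998 gf 0.0
yaw 114.7 tilt 0.11 shift [0. 0. 0.] turn [ 0.001 -0.002  0.003]
0.008 273 256 [ 8  8  8  8  8  6  6  6  6  6  6  6  6  7  7  7  6  6  6  6  6  6  6  6
  6  6  5 13 14]
0.06 273 242 [10 11 11 11 11 11 11  9  9  4  2  2  3  3  3  3  3  3  2  3 11 11 11 11
 11 11 11 11 11]
0.1 273 231 [10 10 10 10 10  9  9 10 11  5  2  2  3  3  3  3  3  3  3  2  5 11 11 11
 11 10 10 10 10]
0.13 273 222 [20 20 20 20 20 20 20 20 21 17  5  1  2  3  3  3  3  3  3  2  3 20 20 20
 20 20 20 20 20]
```

The tamper stands upright and free, with the dark bar at the expected columns at every height. One last numeric check of cell_2 before handing in.

```bash
python3 - <<'E'
from rig import *;from h import *
import pickle
np.set_printoptions(linewidth=200)
c0=pickle.load(open("c0.pkl","rb"))[1]["side"];S=capture("side")
M=np.linalg.inv(S["world_from_camera"]);f=192/np.tan(np.radians(S["vertical_fov"]/2))
for z in(.034,.019):
    p=M[:3,:3]@np.array([.4770,.2265,z])+M[:3,3];print(z,S["cx"]+f*p[0]/p[2],S["cy"]+f*p[1]/p[2])
for I in(c0["image"],S["image"]):print(cv2.cvtColor(I,cv2.COLOR_RGB2GRAY)[164:187,190:222]//10)
E
```

```text
0.034 201.2538325885016 176.15459495013138
0.019 201.67082738655796 179.75700147383097
[[ 7  3  4  5  5  5  5  5  5  5  6  6  6  6  5  5  6  5  5  5  5  6  6  6  5  5  4  5  8 11 13 15]
 [ 4  5  5  5  5  5  5  5  5  5  6  6  6  6  6  6  6  6  6  6  6  6  6  6  6  6  6  5  5  4  5  8]
 [ 5  5  5  5  5  5  5  5  5  5  6  6  6  6  6  6  6  6  6  6  6  6  6  6  6  6  6  6  5  5  5  4]
 [ 5  5  5  5  5  5  5  5  5  5  6  6  6  6  6  6  6  6  6  6  6  6  6  6  6  6  6  6  5  5  5  5]
 [ 5  5  5  5  5  5  5  5  5  4  5  6  6  5  6  6  6  6  6  6  6  6  6  6  6  6  6  6  5  6  6  6]
 [ 5  5  5  5  5  5  5  5  5  4  9 10  8  5  5  6  6  6  6  6  6  6  6  6  6  6  6  6  6  6  6  9]
 [ 5  5  5  5  5  5  5  4  6 14 15 15 15 16  9  6  6  6  6  6  5  6  6  6  6  6  6  6  5  6  9 10]
 [ 5  5  5  5  5  5  5  5 12 15 13 11 13 12 11  8  6  5  6  6  6  6  6  6  6  6  5  6  7 14 11  5]
 [ 5  5  5  5  5  5  4  8 11 11 15 15 14 13 12 10  6  5  5  5  5  5  5  5  6  5  5  9 15  8  5  5]
 [ 5  5  5  5  5  5  5  9 11 13 14 15 15 14 13 11  7  5  5  5  8  8  6  5  5  5 10 10  5  4  5  5]
 [ 5  5  5  5  5  5  5 
[... 2842 characters left out ...]
 6  6]
 [ 7  7  6  6  6  6  6  5  5  7 11 15 18 16 10  5  5 12 16 12  6  5  6  6  6  6  6  6  6  6  6  5]
 [ 7  7  7  7  6  6  6  6  6  6  5  5  7 12 16 18 15 14  5  4  5  5  6  6  6  6  6  6  6  6  6  5]
 [ 6  6  7  6  6  6  6  6  6  6  6  6  4  5  5  8 13 16 18 16  9  6  6  5  5  6  6  6  6  6  5  8]
 [ 7  6  6  6  6  6  7  6  6  6  6  7  7  6  6  5  4  5  9 14 17 19 16  9  6  5  5  5  5  5  5  8]
 [ 7  7  7  7  7  7  7  6  6  6  6  6  6  6  7  6  6  6  5  4  6  9 14 17 20 12  8  6  5  7 13 10]
 [ 7  7  7  7  7  7  7  7  6  6  6  6  6  7  6  6  6  7  6  6  6  5  5  7 11 15 17 20 15 16 17  9]
 [ 7  7  7  7  7  7  7  6  6  6  6  6  6  6  6  6  7  6  6  6  6  6  6  6  5  5  7 11 15 17 18 14]]
```

```bash
python3 -c "
from rig import *
print(hand_in())"
```

```text
the job is handed in; nothing more can be done
None
```

Both cells were pressed level, at about 13.5 N and 16 N (the second slightly over the 10–15 N asked), and the camera images show both whole potatoes down; the tamper stands upright and released clear of the pan, and the job is handed in with no verdict returned.

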